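# Set the length fence of a vegetable cutting guide

## Robot

A 6-joint arm with a two-finger parallel gripper is mounted at the origin on the work surface. World frame = base frame: x ahead of the robot, y to its left, z up, the work surface at z = 0. Lengths are in m, angles in rad, forces in N, time in s.
With the tool pointing down it reaches from about 0.35 to 0.85 m from the base axis. Payload 8.1 kg.
Tool frame: the origin (TCP) lies midway between the tips of the shut fingers; the grasp point (between the pads) lies 19 mm behind it; z points along the fingers, y is the line along which they close (so a half turn about z gives the same grasp; the last joint's range is limited). The gripper opens to 85 mm and grips with 20 to 120 N. Pads are 22 mm wide; open, the fingers measure 114 mm over their backs; the gripper's body (76 mm by 85 mm) begins 54 mm behind the grasp point. The pads swing forward as they close: fully open they stand 13 mm farther back than shut.
Start: joints at [1.185, 0.13, 1.488, -0, 1.523, -0.085], TCP at [0.178, 0.573, 0.193] pointing down, gripper open.
Joint ranges: [-2.96, 2.96], [-0.89, 2.26], [0.02, 2.5], [-1.34, 4.48], [0, 2.73], [-2.66, 2.66]. Speed limits (rad/s): [2.39, 2.39, 2.79, 3.14, 3.14, 3.14].

## Interface

Orientations are given as a unit quaternion [w, x, y, z].
In Python, from workcell import arm gives the robot as it stands.
- The arm moves only by the shell command python3 -m jog 'ROWS' [OPENING] [FORCE]. ROWS is JSON, a list of rows, each an object of numbers: "dx", "dy", "dz": the shift along the tool's x, y, z in m; "ax", "ay", "az": the turn, a rotation vector about the tool's x, y, z in degrees. In form: [{"dx": .., "dy": .., "dz": .., "ax": .., "ay": .., "az": ..}, ...]. A call has 1 to 12 rows; each row shifts and turns the commanded pose from where the row before left it, along the tool's axes as they then stand; what a row does not reach is not made up. A row lasts 1/12 s, in which the tool goes at most 41.7 mm and 7.16 degrees, less where a joint would pass 70% of its speed; a pose out of reach is approached as far as the arm can. A call with a gripper value outside its range is refused whole. OPENING is the opening, from -1 (shut) to 1 (fully open), set as the call begins (- or left out, the last holds). The fingers move at their own pace and stop on an object; FORCE is the grip in N (left out, the last holds). Time passes only in rows, so rows that do not move let the fingers close. It gives the time, the measured TCP pose, the force, the opening and the grip force at its end, in the units of the state.
- arm.state(): the state, without advancing time (a new reading comes with each control period).
- arm.capture(name): name is "side" or "top"; returns (picture, depth): 384x512x3 uint8, red, green, blue; 384x512 float32, m along the optical axis (not along the pixel's ray), 0 where there is no reading.
- arm.camera_model(name): a dict with "fovy" (degrees; the focal length in pixels is half the picture's height over the tangent of half this angle, whatever the lens; pixels are square), "cx", "cy" (the principal point, pixels), "dist" ([k1, k2, p1, p2, k3] as OpenCV has them; the pictures are not rectified), "position" and "attitude" of the camera in the world. Camera axes: x right, y down, z forward; pixel columns grow to the right and rows downward; lengths in m; the calibration is good to about 2 mm. A picture is of the moment at which its call begins. camera_model takes no time and is no camera call.
- arm.close_job(): hands the job in; it is judged then, once.
Trained networks look in the newest picture that a camera, given by its name, has taken for a name from the list of things; names that differ only in an ending like _2 or _b are one class to them, and where a whole thing is asked for, a point or a joint stands for the part that bears it (a point fixed in the world has none). Each returns a list of dicts, best first, with "conf" (0 to 1); they miss things now and then, are a little off and sometimes report something else, mostly with a low value. They report only what shows in the picture. A call takes as long as a camera call.
- arm.spot_in(name, camera): "box" ([left, top, right, bottom] in pixels, round what is visible of it).
- arm.outline_of(name, camera): "mask" (384x512 bool, what is visible of it) and "box" ([left, top, right, bottom] in pixels, round what is visible of it).
The state is a dict: "time_s": time; "joints": joint angles; "joint_vel": joint speeds; "effort": joint torques, N m; "tcp_pos": TCP position; "orientation": TCP orientation; "force": force on the tool from outside, world axes, zero at the start; "torque": the same for the moment, N m; "finger_gap": finger opening in m; "grasp_force": force on a finger pad.
Only numpy, scipy, OpenCV 4.12 (cv2) and the standard library are available. Lean on these libraries where they do the work, as an engineer would, in place of code of your own. Each camera call takes 0.05 s, during which the arm holds its last target. There are 200 camera calls.

## Task

Set the sliding fence of the cutting guide to its marked stop: press the ribbed pad in the middle of the carriage down to free its brake and, keeping it pressed, push the carriage along the rail until it sits right against the stop with the upright round pin. Then lift off so that the pad springs up and the brake holds the carriage there. Do not force the carriage along with the pad up, and leave the tools, crockery and vegetables where they are.

Things in the scene. Friction and masses are not known exactly. Their poses are not given: they have to be found in the camera images.
- guide: Cutting guide fixed to the table: white board 205 x 400 x 15 mm with an aluminium channel rail, 44 x 370 mm, along its far side. Origin on the table below the middle of the rail's centre line; x points across the rail, away from the board (board from x = -167 to +37 mm), y along the rail, z up. Rail top 37 mm above the table.
- pad_top (a point): Centre of the top of the ribbed black press pad in the carriage's middle, 51 mm above the table when up; 36 mm across the rail x 44 mm along it; moves straight down 5 mm. At each end of it along the rail a block of the carriage, 18 mm thick, rises 10 mm above the pad, 48 mm clear between them: a fingertip in this trough pushes the carriage either way. Across the rail the trough is open.
- carriage (a joint): Place of the steel carriage (84 mm along the rail, 50 mm wide, centred on the pad) in m: 0 at mid-rail, growing to the guide's +y. Pad up: braked, holds against 25 to 35 N; pad down: slides with about 1 N. Its fence plate, 8 mm thick, top 45 mm above the table, reaches over the board to 91 mm from the rail's centre line.
- release (a joint): Press pad in m: 0 up (brake on), 0.005 fully down. The spring takes about 9 N to begin and 11.5 N fully down; the brake is free from 2 mm down.
- pin_stop_mid (a point): Middle of the block top of the marked stop: aluminium block over the rail, 24 mm along the rail, 52 mm wide, top 57.5 mm above the table, with a dark steel pin 20 mm in diameter and 30 mm high upright in its middle. Fixed near either end of the rail. The carriage touches it when pad and stop centres are 54 mm apart.
- plain_stop_mid (a point): Middle of the top of the other stop: the same block without a pin, towards the other end of the rail. Not the one wanted.
- knife: Paring knife, 195 mm long, lying on the near part of the board. Leave alone.
- cucumber: Piece of cucumber, 42 mm in diameter, 60 mm high, standing on the near part of the board. Leave alone.
- turnip: Turnip, 60 mm wide and 59 mm high with its stalk, standing beyond the rail. Leave alone.
- bowl: White bowl, 90 mm wide, 35 mm high, beyond the rail. Leave alone.
- mug: Blue mug, 76 mm wide, 85 mm high, beyond the rail. Leave alone.
- peeler: Y-shaped peeler, 160 mm long, lying to the left of the board. Leave alone.
- jar: Lidded glass jar, 68 mm wide, 95 mm high, to the right of the board. Leave alone.

How it is judged:
By the outcome, as a careful person would: the job done as asked, in the order asked, and still so for the second after the job is handed in, with the robot touching nothing.
It also fails if it takes over 38 s, if anything falls off the work surface, if the arm or the gripper's body presses on something with over 40 N, if the wrist force passes 120 N, or if a joint passes its speed limit or range.

## Working session

There is one attempt and no reset: what is moved stays moved. The work goes in short steps, Python scripts to look and compute and a shell command to move; the robot and the scene stay as the last step left them, time stands still between calls to the robot, and variables do not carry over. Pictures are saved under pics/ and viewed, at most 10 in all, crops included, and the job is handed in when it is done.

```bash
ls; mkdir -p pics
cat > h.py <<'E'
import numpy as np, cv2
from workcell import arm
from scipy.spatial.transform import Rotation as R
def model(n):
    m=arm.camera_model(n); f=192/np.tan(np.radians(m['fovy'])/2)
    K=np.array([[f,0,m['cx']],[0,f,m['cy']],[0,0,1]]); q=m['attitude']
    A=R.from_quat([q[1],q[2],q[3],q[0]]).as_matrix() if np.size(q)==4 else np.array(q)
    return K,np.array(m['dist'],float),np.array(m['position']),A
def rays(n,uv):
    K,d,p,A=model(n)
    x=cv2.undistortPoints(np.array(uv,float).reshape(-1,1,2),K,d)[:,0]
    return p,np.c_[x,np.ones(len(x))]@A.T
def at_z(n,uv,z):
    p,r=rays(n,uv); return p+r*((z-p[2])/r[:,2])[:,None]
def at_depth(n,uv,dep):
    p,r=rays(n,uv); return p+r*np.array(dep)[:,None]
E
python3 - <<'E'
from h import *
print(arm.camera_model('top'));print(arm.camera_model('side'));s=arm.state();print(s['time_s'],s['tcp_pos'],s['orientation'],s['force'])
for c in('top','side'):
    im,d=arm.capture(c); cv2.imwrite(f'pics/{c}0.png',im[:,:,::-1]); np.save(f'{c}0.npy',d)
    for n in('guide','pad_top','carriage','pin_stop_mid','plain_stop_mid'):
        try:
            for r in arm.spot_in(n,c)[:2]: 
                b=r['box'];u=[(b[0]+b[2])/2,(b[1]+b[3])/2];dd=d[int(u[1]),int(u[0])]
                print(c,n,r['conf'],np.round(b),np.round(at_depth(c,[u],[dd])[0],3))
        except Exception as e: print(n,e)
E
```

```text
pics
{'fovy': 43.837831824025095, 'cx': 249.81676235985893, 'cy': 188.54566791579086, 'dist': array([0.02991288, 0.        , 0.        , 0.        , 0.        ]), 'position': array([0.40334115, 0.02223705, 1.23142718]), 'attitude': array([ 0.06394432, -0.69913093,  0.70919765, -0.06454269])}
{'fovy': 52.28773977614469, 'cx': 256.08517139653554, 'cy': 193.5330239532868, 'dist': array([-0.06680705,  0.        ,  0.        ,  0.        ,  0.        ]), 'position': array([0.20972474, 0.588823  , 0.55164591]), 'attitude': array([ 0.14357254, -0.25243761,  0.84621957, -0.44673776])}
0.0 [0.1775007  0.57247106 0.19213109] [-2.31847139e-04  1.49813259e-01  9.88713854e-01 -9.21631684e-04] [ 0.23918074  0.24164377 -0.09174552]
top guide 0.71 [185. 182. 345. 269.] [ 0.528 -0.018  0.046]
top pad_top 0.78 [259. 188. 276. 204.] [ 0.6   -0.024  0.056]
top pad_top 0.62 [210. 180. 222. 205.] [0.605 0.103 0.092]
top carriage 0.65 [252. 182. 290. 232.] [ 0.574 -0.033  0.047]
top carriage 0.57 [146. 168. 179. 232.] [0.601 0.246 0.013]
top pin_stop_mid 0.71 [209. 181. 221. 207.] [0.602 0.105 0.088]
top pin_stop_mid 0.63 [258. 191. 275. 204.] [ 0.597 -0.022  0.053]
top plain_stop_mid 0.59 [311. 188. 325. 216.] [ 0.584 -0.149  0.057]
side guide 0.65 [194. 170. 370. 302.] [0.524 0.036 0.013]
side pad_top 0.58 [257. 194. 277. 206.] [ 0.594 -0.014  0.05 ]
side carriage 0.9 [248. 183. 300. 224.] [ 0.58  -0.021  0.042]
side pin_stop_mid 0.88 [214. 209. 243. 249.] [0.6   0.119 0.057]
side pin_stop_mid 0.61 [193. 173. 366. 302.] [0.528 0.042 0.013]
side plain_stop_mid 0.85 [286. 168. 307. 193.] [ 0.586 -0.137  0.039]
```

View pics/top0.png

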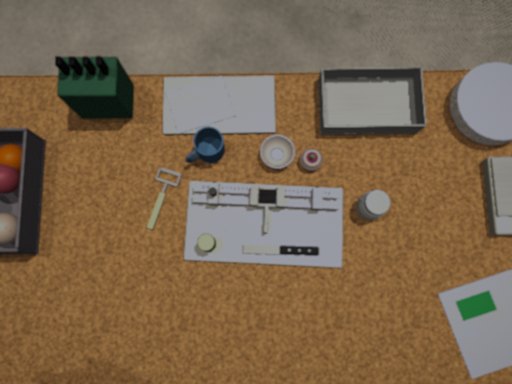

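View pics/side0.png

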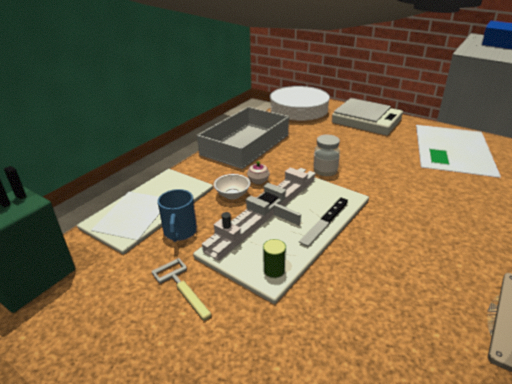

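The top picture shows the pin on the left stop (212,192), the pad at (268,196) and the plain stop at (318,198). The pin stop is therefore on world +y, and the side view agrees, with the pin at (227,220). Next I'll measure these more precisely.

Run:
```python
from h import *
for c in('top','side'):
    im=cv2.imread(f'pics/{c}0.png'); d=np.load(f'{c}0.npy')
    v,u=np.mgrid[:384,:512]; P=at_depth(c,np.c_[u.ravel(),v.ravel()],d.ravel()).reshape(384,512,3)
    np.save(f'{c}P.npy',P); g=im.max(2); X,Y,Z=P[...,0],P[...,1],P[...,2]
    roi=(abs(X-.595)<.05)&(abs(Y+.02)<.2)&(d>0)
    m=roi&(g<70)&(abs(Y+.022)<.04)&(Z>.035)
    uv=np.c_[u[m],v[m]]; print(c,'pad',m.sum(),np.round(at_z(c,[(uv.min(0)+uv.max(0))/2],.051),4),np.round(at_z(c,[uv.mean(0)],.051),4),np.round(np.median(P[m],0),4))
    m=roi&(g<90)&(abs(Y-.11)<.04)&(Z>.05)
    print('pin',m.sum(),np.round(np.median(P[m],0),4), P[m][:,2].max())
    for lo,hi in((.03,.2),(-.2,-.1)):
        m=roi&(Y>lo)&(Y<hi)&(abs(Z-.0575)<.006)
        q=cv2.minAreaRect(np.float32(P[m][:,:2])*1000); print('stop',m.sum(),np.round(P[m].mean(0),4),np.round(q[0]),np.round(q[1]),q[2])
im=cv2.imread('pics/top0.png')[170:275,175:355]
cv2.imwrite('pics/topc.png',cv2.resize(im,None,fx=4.4,fy=4.4,interpolation=cv2.INTER_CUBIC))
P=np.load('topP.npy')
for r in range(182,212,2): print(r,np.round(P[r,205:225:2,2]*1000).astype(int),np.round(P[r,252:286:3,2]*1000).astype(int),np.round(P[r,310:328:2,2]*1000).astype(int))
```

```text
top pad 219 [[ 0.6009 -0.0231  0.051 ]] [[ 0.601  -0.0233  0.051 ]] [ 0.6006 -0.0232  0.0528]
pin 57 [0.6067 0.1118 0.0881] 0.09247034501182094
stop 138 [0.6088 0.1114 0.058 ] [611. 112.] [24. 55.] 86.06824493408203
stop 205 [ 0.5932 -0.1464  0.0578] [ 595. -146.] [23. 55.] 87.04471588134766
side pad 219 [[ 0.5928 -0.0104  0.051 ]] [[ 0.5904 -0.0232  0.051 ]] [ 0.5913 -0.0278  0.0503]
pin 155 [0.6043 0.1199 0.0727] 0.08767740903526416
stop 198 [0.6048 0.1168 0.0564] [609. 114.] [26. 53.] 85.90322875976562
stop 143 [ 0.5914 -0.1443  0.0558] [ 592. -146.] [27. 52.] 85.84933471679688
182 [  15 1231   19   14   54   53   13   13   14   10] [ 5  2  0  4  1  2  2  1  2  0 -1  2] [ 4  2  1  2  1 -1  1  2 -3]
184 [  16   12   59   54   58   57   60 1231   18   14] [13 12 11 16 14 11 -1  0  2  2 -4  0] [1 0 5 4 4 2 4 3 3]
186 [41 38 58 58 57 63 59 40 38 40] [64 64 48 44 15 19 15 13 15 63 62 15] [-2 -2 -9  3  3  4  4 -3 -3]
188 [34 35 90 92 89 64 58 39 38 40] [64 63 46 49 47 47 48 47 48 61 64 15] [1231   52   57   61   56   60   18   14   18]
190 [36 39 88 92 85 92 61 37 39 38] [63 62 39 52 51
[... 425 characters left out ...]
62 66 13] [18 55 61 57 61 55 19 20 21]
200 [37 38 60 58 60 55 60 40 34 40] [  63   63   54 1231   53   52   53   54   52   60   62   39] [19 59 58 62 58 58 15 20 17]
202 [  38   36   54   56   60   58 1231   42   39   38] [64 63 49 48 49 50 52 52 57 61 59 39] [37 54 60 60 61 57 42 37 39]
204 [18 13 38 38 43 40 41 19 23 21] [62 61 45 44 46 47 50 46 58 64 70 36] [34 58 55 56 60 60 35 38 40]
206 [15 17 18 16 17 15 14 17 15 15] [17 18 13 18 35 49 47 38 53 50 57 37] [38 59 59 56 61 56 37 37 40]
208 [20 16 14 18 18 17 18 17 15 21] [15 19 15 13 14 46 14 17 17 19 16 17] [20 54 51 62 56 58 36 38 36]
210 [16 16 17 13 19 14 13 14 15 17] [13 16 16 15 17 46 14 12 15 17 17 19] [17 17 28 28 24 17 20 18 14]
```

View pics/topc.png

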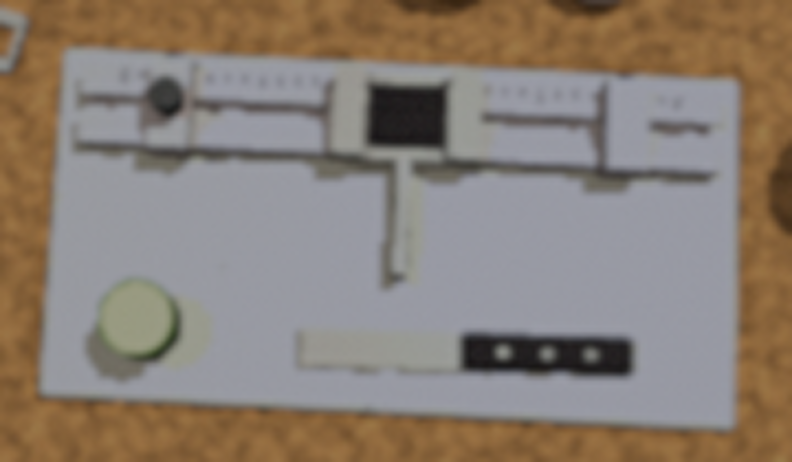

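```bash
r='' ; python3 -m jog '[{"dx":-0.0193,"dy":-0.0148},{"dx":-0.0193,"dy":-0.0148},{"dx":-0.0193,"dy":-0.0148},{"dx":-0.0193,"dy":-0.0148},{"dx":-0.0193,"dy":-0.0148},{"dx":-0.0193,"dy":-0.0148},{"dx":-0.0193,"dy":-0.0148},{"dx":-0.0193,"dy":-0.0148},{"dx":-0.0193,"dy":-0.0148},{"dx":-0.0193,"dy":-0.0148}]' -1 20
```

```text
invalid input at $[0]: expected keys dx, dy, dz, ax, ay, az
```

```bash
python3 -m jog '[{"dx":-0.0193,"dy":-0.0148,"dz":0,"ax":0,"ay":0,"az":0},{"dx":-0.0193,"dy":-0.0148,"dz":0,"ax":0,"ay":0,"az":0},{"dx":-0.0193,"dy":-0.0148,"dz":0,"ax":0,"ay":0,"az":0},{"dx":-0.0193,"dy":-0.0148,"dz":0,"ax":0,"ay":0,"az":0},{"dx":-0.0193,"dy":-0.0148,"dz":0,"ax":0,"ay":0,"az":0},{"dx":-0.0193,"dy":-0.0148,"dz":0,"ax":0,"ay":0,"az":0},{"dx":-0.0193,"dy":-0.0148,"dz":0,"ax":0,"ay":0,"az":0},{"dx":-0.0193,"dy":-0.0148,"dz":0,"ax":0,"ay":0,"az":0},{"dx":-0.0193,"dy":-0.0148,"dz":0,"ax":0,"ay":0,"az":0},{"dx":-0.0193,"dy":-0.0148,"dz":0,"ax":0,"ay":0,"az":0}]' -1 20
```

```text
time_s: 1.43
tcp_pos: [0.3188, 0.3736, 0.1934]
orientation: [0.0, 0.15, 0.989, 0.0]
force: [1.0, -0.2, -0.6]
finger_gap: -0.0003
grasp_force: 0.0
```

```bash
python3 -m jog '[{"dx":-0.0193,"dy":-0.0148,"dz":0,"ax":0,"ay":0,"az":0},{"dx":-0.0193,"dy":-0.0148,"dz":0,"ax":0,"ay":0,"az":0},{"dx":-0.0193,"dy":-0.0148,"dz":0,"ax":0,"ay":0,"az":0},{"dx":-0.0193,"dy":-0.0148,"dz":0,"ax":0,"ay":0,"az":0},{"dx":-0.0193,"dy":-0.0148,"dz":0,"ax":0,"ay":0,"az":0},{"dx":-0.0193,"dy":-0.0148,"dz":0,"ax":0,"ay":0,"az":0},{"dx":-0.0193,"dy":-0.0148,"dz":0,"ax":0,"ay":0,"az":0},{"dx":-0.0193,"dy":-0.0148,"dz":0,"ax":0,"ay":0,"az":0},{"dx":-0.0193,"dy":-0.0148,"dz":0,"ax":0,"ay":0,"az":0},{"dx":-0.0193,"dy":-0.0148,"dz":0,"ax":0,"ay":0,"az":0}]'
python3 -m jog '[{"dx":-0.0193,"dy":-0.0148,"dz":0,"ax":0,"ay":0,"az":0},{"dx":-0.0193,"dy":-0.0148,"dz":0,"ax":0,"ay":0,"az":0},{"dx":-0.0193,"dy":-0.0148,"dz":0,"ax":0,"ay":0,"az":0},{"dx":-0.0193,"dy":-0.0148,"dz":0,"ax":0,"ay":0,"az":0},{"dx":-0.0193,"dy":-0.0148,"dz":0,"ax":0,"ay":0,"az":0},{"dx":-0.0193,"dy":-0.0148,"dz":0,"ax":0,"ay":0,"az":0},{"dx":-0.0193,"dy":-0.0148,"dz":0,"ax":0,"ay":0,"az":0},{"dx":-0.0193,"dy":-0.0148,"dz":0,"ax":0,"ay":0,"az":0},{"dx":-0.0193,"dy":-0.0148,"dz":0,"ax":0,"ay":0,"az":0},{"dx":-0.0193,"dy":-0.0148,"dz":0,"ax":0,"ay":0,"az":0}]'
python3 -m jog '[{"dx":0,"dy":0,"dz":0,"ax":0,"ay":0,"az":7},{"dx":0,"dy":0,"dz":0,"ax":0,"ay":0,"az":7},{"dx":0,"dy":0,"dz":0,"ax":0,"ay":0,"az":7},{"dx":0,"dy":0,"dz":0,"ax":0,"ay":0,"az":7},{"dx":0,"dy":0,"dz":0,"ax":0,"ay":0,"az":7},{"dx":0,"dy":0,"dz":0,"ax":0,"ay":0,"az":7},{"dx":0,"dy":0,"dz":0,"ax":0,"ay":0,"az":7},{"dx":0,"dy":0,"dz":0,"ax":0,"ay":0,"az":7},{"dx":0,"dy":0,"dz":0,"ax":0,"ay":0,"az":7},{"dx":0,"dy":0,"dz":0,"ax":0,"ay":0,"az":7},{"dx":0,"dy":0,"dz":0,"ax":0,"ay":0,"az":6.2},{"dx":0,"dy":0,"dz":0,"ax":0,"ay":0,"az":0}]'
```

```text
time_s: 2.27
tcp_pos: [0.4594, 0.1749, 0.1934]
orientation: [0.0, 0.15, 0.989, 0.0]
force: [-0.3, -0.3, -0.6]
finger_gap: 0.0003
grasp_force: 0.0
time_s: 3.1
tcp_pos: [0.5998, -0.0236, 0.1933]
orientation: [0.0, 0.15, 0.989, 0.0]
force: [0.1, 0.1, 0.2]
finger_gap: -0.0004
grasp_force: 0.0
time_s: 4.1
tcp_pos: [0.5992, -0.0226, 0.1932]
orientation: [0.0, 0.73, 0.684, 0.0]
force: [-0.2, -0.4, 0.0]
finger_gap: 0.0
grasp_force: 0.0
```

```bash
python3 -m jog '[{"dx":0,"dy":0.001,"dz":0.02,"ax":0,"ay":0,"az":0},{"dx":0,"dy":0,"dz":0.02,"ax":0,"ay":0,"az":0},{"dx":0,"dy":0,"dz":0.02,"ax":0,"ay":0,"az":0},{"dx":0,"dy":0,"dz":0.02,"ax":0,"ay":0,"az":0},{"dx":0,"dy":0,"dz":0.02,"ax":0,"ay":0,"az":0},{"dx":0,"dy":0,"dz":0.02,"ax":0,"ay":0,"az":0},{"dx":0,"dy":0,"dz":0.005,"ax":0,"ay":0,"az":0},{"dx":0,"dy":0,"dz":0,"ax":0,"ay":0,"az":0}]'
python3 - <<'E'
from h import *
im,d=arm.capture('side'); c=im[130:260,190:330,::-1]
cv2.imwrite('pics/s1.png',cv2.resize(c,None,fx=4.5,fy=4.5,interpolation=cv2.INTER_CUBIC))
E
```

```text
time_s: 4.77
tcp_pos: [0.5984, -0.0224, 0.066]
orientation: [-0.002, 0.727, 0.687, -0.001]
force: [0.6, 0.3, 0.3]
finger_gap: 0.0
grasp_force: 0.0
```

View pics/s1.png

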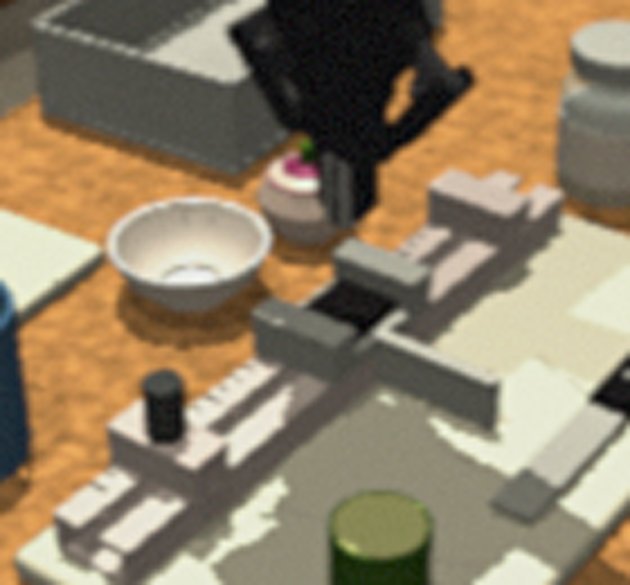

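The closed fingertips show at crop (345,225), which is farther from the pad at (350,305) than I expected. I'll project the TCP and pad into both views to check.

Run:
```python
from h import *
s=arm.state(); print(s['time_s'],s['tcp_pos'],s['joints'])
def proj(n,p):
    K,d,c,A=model(n); return cv2.projectPoints((np.array(p)-c)@A,np.zeros(3),np.zeros(3),K,d)[0][0,0]
t=np.array(s['tcp_pos'])
for nm,p in(('tcp',t),('pad',[.601,-.023,.051]),('pin',[.6075,.112,.0875])):
    q=proj('side',p); print(nm,q,(q-[190,130])*4.5,'top',proj('top',p))
im,d=arm.capture('side'); im2,d2=arm.capture('top')
P=[]
for c,dd,I in(('side',d,im),('top',d2,im2)):
    v,u=np.mgrid[:384,:512]; Q=at_depth(c,np.c_[u.ravel(),v.ravel()],dd.ravel()).reshape(384,512,3)
    m=(abs(Q[...,0]-.6)<.07)&(abs(Q[...,1]+.022)<.06)&(Q[...,2]>.068)&(dd>0)
    print(c,m.sum())
    for lo in np.arange(.06,.16,.01):
        k=m&(Q[...,2]>lo)&(Q[...,2]<lo+.01)
        if k.sum()>3: print(round(lo,2),k.sum(),np.round(np.median(Q[k],0),3),np.round(Q[k].min(0),3),np.round(Q[k].max(0),3))
cv2.imwrite('pics/t1.png',cv2.resize(im2[150:250,190:340,::-1],None,fx=4,fy=4))
cv2.imwrite('pics/s2.png',cv2.resize(im[130:260,190:330,::-1],None,fx=4.5,fy=4.5))
```

```text
4.8167 [ 0.59968955 -0.02254812  0.06788227] [-1.22971541e-01  2.23212220e-01  1.61813326e+00 -4.84501129e-05
  1.30169867e+00 -6.49917005e-02]
tcp [266.80234942 191.20872003] [345.61057239 275.43924013] top [267.00650069 195.35350376]
pad [266.4350042  197.17251723] [343.95751891 302.27632752] top [266.94035732 195.95941564]
pin [226.86643974 213.75090311] [165.89897883 376.87906399] top [211.96333563 191.62686478]
side 6049
0.1 11 [ 0.593 -0.013  0.108] [ 0.592 -0.029  0.104] [ 0.606 -0.01   0.109]
0.11 46 [ 0.594 -0.013  0.116] [ 0.585 -0.027  0.11 ] [ 0.613 -0.009  0.12 ]
0.12 55 [ 0.594 -0.014  0.125] [ 0.584 -0.026  0.12 ] [ 0.613 -0.008  0.13 ]
0.13 54 [ 0.593 -0.014  0.135] [ 0.584 -0.025  0.13 ] [ 0.614 -0.009  0.14 ]
0.14 47 [ 0.596 -0.012  0.145] [ 0.583 -0.021  0.14 ] [ 0.625 -0.007  0.15 ]
0.15 132 [ 0.594 -0.011  0.156] [ 0.563 -0.031  0.15 ] [ 0.635 -0.004  0.16 ]
top 5348
```

View pics/s2.png

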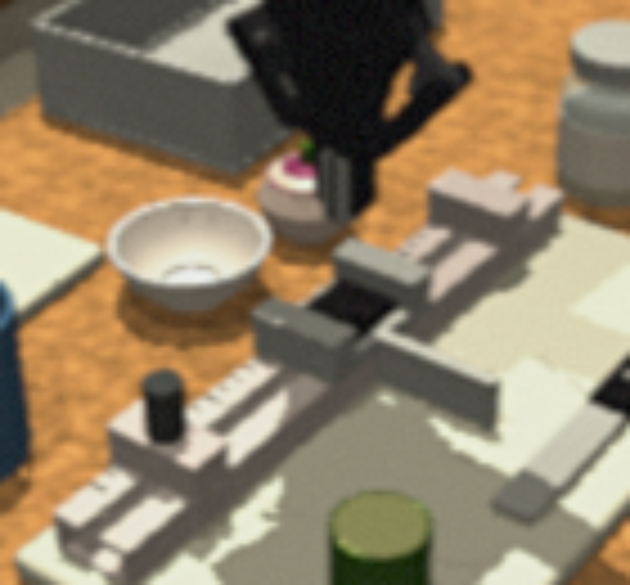

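Depth puts the visible fingertips at about z 0.104, although the reported TCP is 0.068. They are centred over the pad horizontally. I'll go down slowly and use the force to find contact.

```bash
python3 -m jog '[{"dx":0,"dy":0,"dz":0.003,"ax":0,"ay":0,"az":0},{"dx":0,"dy":0,"dz":0.003,"ax":0,"ay":0,"az":0},{"dx":0,"dy":0,"dz":0.003,"ax":0,"ay":0,"az":0},{"dx":0,"dy":0,"dz":0.002,"ax":0,"ay":0,"az":0},{"dx":0,"dy":0,"dz":0,"ax":0,"ay":0,"az":0}]'
python3 - <<'E'
from h import *
s=arm.state(); print(s['tcp_pos'],s['force'])
im,d=arm.capture('side')
v,u=np.mgrid[:384,:512]; Q=at_depth('side',np.c_[u.ravel(),v.ravel()],d.ravel()).reshape(384,512,3)
k=(abs(Q[...,0]-.6)<.03)&(abs(Q[...,1]+.018)<.02)&(Q[...,2]>.072)&(Q[...,2]<.12)&(d>0)
print(k.sum(),np.round(np.sort(Q[k][:,2])[:8],3), np.round(Q[k].min(0),3),np.round(Q[k].max(0),3))
cv2.imwrite('pics/s3.png',cv2.resize(im[130:260,190:330,::-1],None,fx=4.5,fy=4.5,interpolation=cv2.INTER_CUBIC))
E
```

```text
time_s: 5.33
tcp_pos: [0.5997, -0.0225, 0.0566]
orientation: [-0.0, 0.728, 0.686, -0.0]
force: [0.9, -1.0, 0.1]
finger_gap: 0.0001
grasp_force: 0.0
[ 0.59974528 -0.0225461   0.05655354] [ 0.87955835 -1.04087062  0.14159547]
120 [0.092 0.094 0.095 0.095 0.097 0.097 0.097 0.098] [ 0.584 -0.026  0.092] [ 0.613 -0.008  0.12 ]
```

View pics/s3.png

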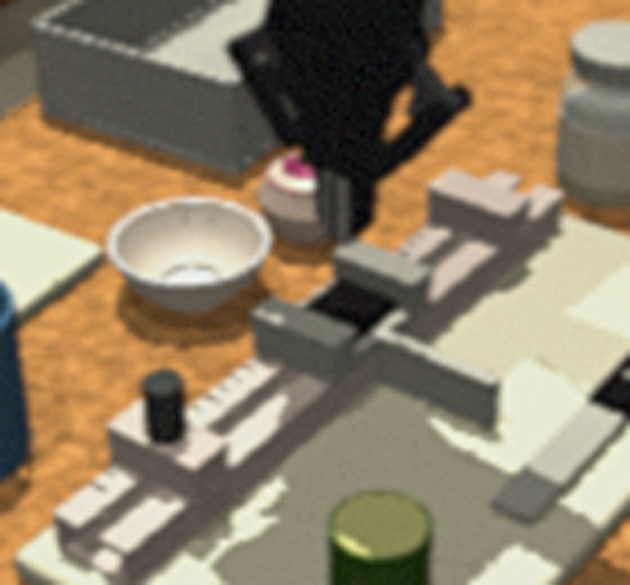

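The tips at (345,240) are still about 36 mm above the reported TCP, so I'll treat that as a constant offset. Contact should come at a reported z of about 0.015.

```bash
python3 -m jog '[{"dx":0,"dy":0,"dz":0.006,"ax":0,"ay":0,"az":0},{"dx":0,"dy":0,"dz":0.006,"ax":0,"ay":0,"az":0},{"dx":0,"dy":0,"dz":0.006,"ax":0,"ay":0,"az":0},{"dx":0,"dy":0,"dz":0.006,"ax":0,"ay":0,"az":0},{"dx":0,"dy":0,"dz":0.003,"ax":0,"ay":0,"az":0},{"dx":0,"dy":0,"dz":0.002,"ax":0,"ay":0,"az":0},{"dx":0,"dy":0,"dz":0.0,"ax":0,"ay":0,"az":0}]'
python3 - <<'E'
from h import *
im,d=arm.capture('side')
v,u=np.mgrid[:384,:512]; Q=at_depth('side',np.c_[u.ravel(),v.ravel()],d.ravel()).reshape(384,512,3)
k=(abs(Q[...,0]-.6)<.03)&(abs(Q[...,1]+.018)<.02)&(Q[...,2]>.07)&(Q[...,2]<.1)&(d>0)
print(np.round(np.sort(Q[k][:,2])[:8],3), np.round(Q[k].min(0),3),np.round(Q[k].max(0),3))
cv2.imwrite('pics/s4.png',cv2.resize(im[150:250,210:320,::-1],None,fx=6,fy=6,interpolation=cv2.INTER_CUBIC))
E
```

```text
time_s: 5.97
tcp_pos: [0.5997, -0.0225, 0.0274]
orientation: [-0.0, 0.728, 0.686, -0.0]
force: [0.7, -0.4, -0.0]
finger_gap: 0.0
grasp_force: 0.0
[0.07  0.07  0.071 0.071 0.071 0.071 0.071 0.071] [ 0.584 -0.026  0.07 ] [ 0.613 -0.008  0.1  ]
```

View pics/s4.png

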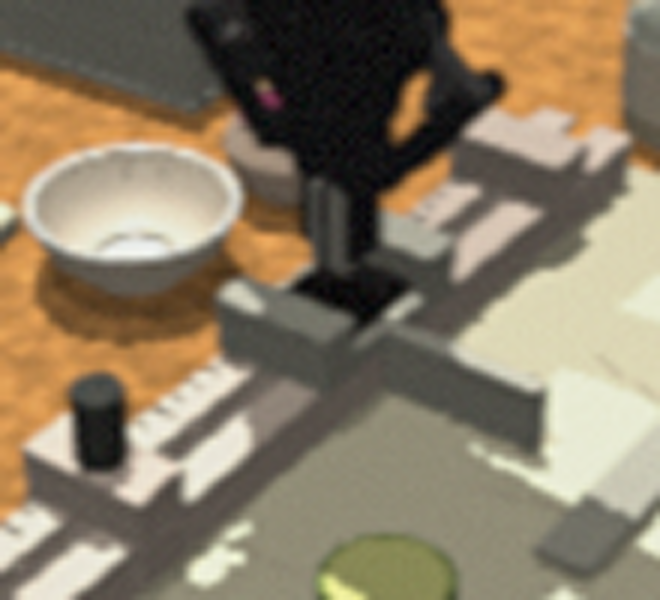

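The tips at (335,260) are just entering the trough above the pad, so I'll probe down from here.

```bash
python3 -m jog '[{"dx":0,"dy":0,"dz":0.002,"ax":0,"ay":0,"az":0},{"dx":0,"dy":0,"dz":0.002,"ax":0,"ay":0,"az":0},{"dx":0,"dy":0,"dz":0.002,"ax":0,"ay":0,"az":0},{"dx":0,"dy":0,"dz":0.002,"ax":0,"ay":0,"az":0},{"dx":0,"dy":0,"dz":0,"ax":0,"ay":0,"az":0}]'
python3 -m jog '[{"dx":0,"dy":0,"dz":0.001,"ax":0,"ay":0,"az":0},{"dx":0,"dy":0,"dz":0.001,"ax":0,"ay":0,"az":0},{"dx":0,"dy":0,"dz":0.001,"ax":0,"ay":0,"az":0},{"dx":0,"dy":0,"dz":0,"ax":0,"ay":0,"az":0}]'
python3 -m jog '[{"dx":0,"dy":0,"dz":0.001,"ax":0,"ay":0,"az":0},{"dx":0,"dy":0,"dz":0.001,"ax":0,"ay":0,"az":0},{"dx":0,"dy":0,"dz":0,"ax":0,"ay":0,"az":0}]'
```

```text
time_s: 6.43
tcp_pos: [0.5998, -0.0226, 0.0196]
orientation: [-0.0, 0.728, 0.686, -0.0]
force: [-1.0, 0.2, 0.8]
finger_gap: -0.0003
grasp_force: 0.0
time_s: 6.77
tcp_pos: [0.6001, -0.0226, 0.017]
orientation: [-0.0, 0.728, 0.686, -0.0]
force: [-0.7, 0.2, -0.4]
finger_gap: 0.0001
grasp_force: 0.0
time_s: 7.02
tcp_pos: [0.6001, -0.0226, 0.0149]
orientation: [-0.0, 0.728, 0.686, -0.0]
force: [0.2, -0.2, -0.7]
finger_gap: 0.0001
grasp_force: 0.0
```

```bash
python3 -m jog '[{"dx":0,"dy":0,"dz":0.001,"ax":0,"ay":0,"az":0},{"dx":0,"dy":0,"dz":0.001,"ax":0,"ay":0,"az":0},{"dx":0,"dy":0,"dz":0,"ax":0,"ay":0,"az":0}]'
python3 -m jog '[{"dx":0,"dy":0,"dz":0.001,"ax":0,"ay":0,"az":0},{"dx":0,"dy":0,"dz":0.001,"ax":0,"ay":0,"az":0},{"dx":0,"dy":0,"dz":0,"ax":0,"ay":0,"az":0}]'
```

```text
time_s: 7.27
tcp_pos: [0.6003, -0.0226, 0.0133]
orientation: [0.0, 0.728, 0.686, 0.0]
force: [-1.2, 0.0, 2.5]
finger_gap: 0.0002
grasp_force: 0.8
time_s: 7.52
tcp_pos: [0.6004, -0.0226, 0.012]
orientation: [0.0, 0.728, 0.686, 0.0]
force: [-4.5, 0.1, 9.2]
finger_gap: -0.0003
grasp_force: 4.6
```

```bash
python3 -m jog '[{"dx":0,"dy":0,"dz":0.001,"ax":0,"ay":0,"az":0},{"dx":0,"dy":0,"dz":0.001,"ax":0,"ay":0,"az":0},{"dx":0,"dy":0,"dz":0,"ax":0,"ay":0,"az":0}]'
python3 -m jog '[{"dx":0,"dy":0,"dz":0.001,"ax":0,"ay":0,"az":0},{"dx":0,"dy":0,"dz":0,"ax":0,"ay":0,"az":0}]'
```

```text
time_s: 7.77
tcp_pos: [0.6005, -0.0226, 0.0102]
orientation: [0.0, 0.728, 0.686, 0.0]
force: [-4.2, 0.1, 9.2]
finger_gap: -0.0001
grasp_force: 5.1
time_s: 7.93
tcp_pos: [0.6004, -0.0226, 0.0093]
orientation: [0.0, 0.728, 0.686, 0.0]
force: [-5.2, 0.1, 10.8]
finger_gap: 0.0002
grasp_force: 5.3
```

```bash
python3 -m jog '[{"dx":0,"dy":0,"dz":0.0007,"ax":0,"ay":0,"az":0},{"dx":0,"dy":0,"dz":0,"ax":0,"ay":0,"az":0}]'
python3 -m jog '[{"dx":0.002,"dy":0,"dz":0,"ax":0,"ay":0,"az":0},{"dx":0.003,"dy":0,"dz":0,"ax":0,"ay":0,"az":0},{"dx":0.004,"dy":0,"dz":0,"ax":0,"ay":0,"az":0},{"dx":0.004,"dy":0,"dz":0,"ax":0,"ay":0,"az":0},{"dx":0.004,"dy":0,"dz":0,"ax":0,"ay":0,"az":0},{"dx":0.003,"dy":0,"dz":0,"ax":0,"ay":0,"az":0}]'
```

```text
time_s: 8.1
tcp_pos: [0.6005, -0.0226, 0.0087]
orientation: [0.0, 0.728, 0.686, 0.0]
force: [-5.7, 0.7, 11.4]
finger_gap: 0.0001
grasp_force: 5.4
time_s: 8.6
tcp_pos: [0.6017, -0.0027, 0.0088]
orientation: [0.0, 0.728, 0.686, 0.0]
force: [-4.7, -0.7, 11.0]
finger_gap: 0.0
grasp_force: 5.4
```

```bash
python3 -m jog '[{"dx":0.004,"dy":0,"dz":0,"ax":0,"ay":0,"az":0},{"dx":0.005,"dy":0,"dz":0,"ax":0,"ay":0,"az":0},{"dx":0.005,"dy":0,"dz":0,"ax":0,"ay":0,"az":0},{"dx":0.005,"dy":0,"dz":0,"ax":0,"ay":0,"az":0},{"dx":0.005,"dy":0,"dz":0,"ax":0,"ay":0,"az":0},{"dx":0.005,"dy":0,"dz":0,"ax":0,"ay":0,"az":0},{"dx":0.005,"dy":0,"dz":0,"ax":0,"ay":0,"az":0},{"dx":0.005,"dy":0,"dz":0,"ax":0,"ay":0,"az":0},{"dx":0.004,"dy":0,"dz":0,"ax":0,"ay":0,"az":0},{"dx":0.003,"dy":0,"dz":0,"ax":0,"ay":0,"az":0}]'
python3 - <<'E'
from h import *
im,d=arm.capture('side')
cv2.imwrite('pics/s5.png',cv2.resize(im[150:270,190:310,::-1],None,fx=5,fy=5,interpolation=cv2.INTER_CUBIC))
E
```

```text
time_s: 9.43
tcp_pos: [0.6047, 0.0435, 0.0089]
orientation: [0.0, 0.728, 0.686, 0.0]
force: [-5.0, -1.2, 10.7]
finger_gap: -0.0001
grasp_force: 5.4
```

View pics/s5.png

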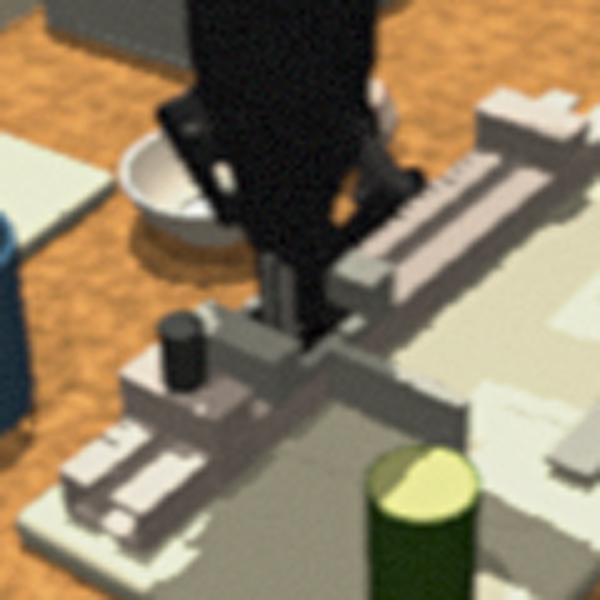

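The carriage's near block, at (250,340), is now about 15 mm short of the pin stop at (190,390). The fingertip is still in the trough. I'll continue gently.

```bash
python3 -m jog '[{"dx":0.002,"dy":0,"dz":0,"ax":0,"ay":0,"az":0},{"dx":0.002,"dy":0,"dz":0,"ax":0,"ay":0,"az":0},{"dx":0.002,"dy":0,"dz":0,"ax":0,"ay":0,"az":0},{"dx":0.002,"dy":0,"dz":0,"ax":0,"ay":0,"az":0},{"dx":0.002,"dy":0,"dz":0,"ax":0,"ay":0,"az":0},{"dx":0,"dy":0,"dz":0,"ax":0,"ay":0,"az":0}]'
python3 -m jog '[{"dx":0.001,"dy":0,"dz":0,"ax":0,"ay":0,"az":0},{"dx":0.001,"dy":0,"dz":0,"ax":0,"ay":0,"az":0},{"dx":0.001,"dy":0,"dz":0,"ax":0,"ay":0,"az":0},{"dx":0,"dy":0,"dz":0,"ax":0,"ay":0,"az":0}]'
python3 -m jog '[{"dx":0.001,"dy":0,"dz":0,"ax":0,"ay":0,"az":0},{"dx":0.001,"dy":0,"dz":0,"ax":0,"ay":0,"az":0},{"dx":0,"dy":0,"dz":0,"ax":0,"ay":0,"az":0}]'
```

```text
time_s: 9.98
tcp_pos: [0.6053, 0.0536, 0.009]
orientation: [0.0, 0.728, 0.686, 0.0]
force: [-4.0, 0.8, 10.5]
finger_gap: 0.0004
grasp_force: 5.4
time_s: 10.32
tcp_pos: [0.6055, 0.0564, 0.0089]
orientation: [0.0, 0.728, 0.686, 0.0]
force: [-5.2, -0.3, 11.5]
finger_gap: -0.0004
grasp_force: 5.4
time_s: 10.57
tcp_pos: [0.6056, 0.0579, 0.0089]
orientation: [0.001, 0.728, 0.686, 0.0]
force: [-5.0, -1.9, 11.5]
finger_gap: 0.0002
grasp_force: 5.4
```

```bash
python3 -m jog '[{"dx":0.001,"dy":0,"dz":0,"ax":0,"ay":0,"az":0},{"dx":0.001,"dy":0,"dz":0,"ax":0,"ay":0,"az":0},{"dx":0,"dy":0,"dz":0,"ax":0,"ay":0,"az":0}]'
python3 -m jog '[{"dx":0.001,"dy":0,"dz":0,"ax":0,"ay":0,"az":0},{"dx":0.001,"dy":0,"dz":0,"ax":0,"ay":0,"az":0},{"dx":0,"dy":0,"dz":0,"ax":0,"ay":0,"az":0}]'
```

```text
time_s: 10.82
tcp_pos: [0.606, 0.0588, 0.009]
orientation: [0.001, 0.728, 0.686, -0.0]
force: [-2.7, -6.3, 10.4]
finger_gap: 0.0
grasp_force: 5.3
time_s: 11.07
tcp_pos: [0.6066, 0.0606, 0.0093]
orientation: [0.002, 0.728, 0.685, 0.0]
force: [-2.8, -6.5, 10.6]
finger_gap: 0.0
grasp_force: 5.3
```

The side force has levelled off at about 6.5 N while the fingertip slips on the pad, so the carriage is against the stop, right where expected. Now I'll lift off.

```bash
python3 -m jog '[{"dx":0,"dy":0,"dz":-0.002,"ax":0,"ay":0,"az":0},{"dx":0,"dy":0,"dz":-0.003,"ax":0,"ay":0,"az":0},{"dx":0,"dy":0,"dz":-0.004,"ax":0,"ay":0,"az":0},{"dx":0,"dy":0,"dz":-0.006,"ax":0,"ay":0,"az":0},{"dx":0,"dy":0,"dz":-0.01,"ax":0,"ay":0,"az":0},{"dx":0,"dy":0,"dz":-0.015,"ax":0,"ay":0,"az":0},{"dx":0,"dy":0,"dz":-0.02,"ax":0,"ay":0,"az":0},{"dx":0,"dy":0,"dz":-0.02,"ax":0,"ay":0,"az":0},{"dx":0,"dy":0,"dz":-0.02,"ax":0,"ay":0,"az":0},{"dx":0,"dy":0,"dz":-0.02,"ax":0,"ay":0,"az":0},{"dx":0,"dy":0,"dz":0,"ax":0,"ay":0,"az":0}]'
python3 - <<'E'
from h import *
im,d=arm.capture('side')
cv2.imwrite('pics/s6.png',cv2.resize(im[160:260,195:315,::-1],None,fx=6,fy=6,interpolation=cv2.INTER_CUBIC))
print(arm.spot_in('pad_top','side')[:1])
E
```

```text
time_s: 11.98
tcp_pos: [0.6083, 0.0626, 0.1335]
orientation: [0.003, 0.728, 0.686, 0.003]
force: [0.5, 0.2, 1.0]
finger_gap: -0.0002
grasp_force: 0.0
[{'box': [234.6, 212.2, 253.5, 223.3], 'conf': 0.52}]
```

View pics/s6.png

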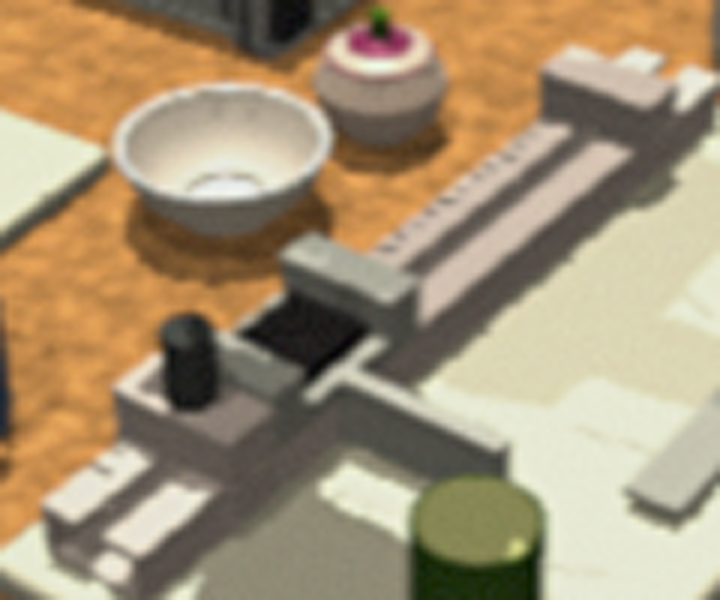

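The carriage block at (260,370) sits flush against the pin stop, with no gap showing. The pad is up, the gripper is clear, and the other things have not moved. Handing in.

```bash
python3 -c "
from workcell import arm
print(arm.close_job())"
```

```text
the job is handed in; nothing more can be done
None
```

The carriage is up against the pin stop with the pad sprung up and the arm clear; I handed the job in at about 12 s, and no verdict was reported.

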